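Aim the line laser and hold the frosted target in its beam

TASK

Turn the laser base's fine knob until the turntable's pointer sits on the long index mark, without touching the laser itself. Then pick up the clear acrylic target plate - its frosted end is the one with the small notched corner - and hold it in front of the laser window, square to the beam, tipped up about 30 degrees with the frosted end uppermost and the frosted face still upward, so that the beam would strike the middle of the frosted patch. Finish still holding it there, clear of the shelf, the offcut and the laser, with the pointer still on its mark, and leave the ratchet, spacer cup, carabiner and spare handle where they lie.

Things in the scene. Friction and masses are not known exactly. Their poses are not given: they have to be found in the camera images.
- laser_base: white melamine-faced particleboard plinth (190 x 260 mm, 60 mm high) screwed to the shelf top, with a black cast base bolted on it: a disc 176 mm across and 16 mm high, and an arm that carries the fine knob. Origin below the disc's centre (on the turntable axis) at the shelf surface; the plinth spans x -95 to 95 mm and y -165 to 95 mm from it. z is up; when the pointer is on the mark the beam runs along this body's -x axis.
- turntable (a joint): angle (rad) of the aluminium turntable (110 mm across, 10 mm thick, on the disc) that carries the laser: 0 with the pointer on the long index mark, positive turned counter-clockwise seen from above. It starts 0.12 to 0.34 away on the positive side. Driven through gears by the fine knob; stays where it is left. Should end within 0.05 of 0.
- pointer_tip (a point): tip of the tapered aluminium pointer that sticks out of the turntable's rim on the knob side (-y side of the base), 5 mm wide at the tip, 69 mm from the turntable axis and 84 mm above the shelf top.
- index_mark (a point): inner end of the long raised aluminium rib (5 mm wide, 16 mm long, pointing along the radius) on the base disc, 71 mm from the turntable axis on the -y side of the base; thin short ribs each 10 degrees lie either side of it.
- fine_knob (a joint): angle (rad) of the fine knob, growing clockwise seen from above; the turntable turns the opposite sense at a quarter of it: turntable = 0.25 x fine_knob. So the knob is turned counter-clockwise, by four times the turntable's reading, to bring the pointer to the mark. Light friction (about 0.03 N m).
- fine_knob_grip (a point): middle of the black fluted round knob, 34 mm in diameter and 28 mm tall, axis upright, on the knob axis, 110 mm above the shelf top; the knob spans 14 mm above and below this point, and stands on a shaft 14 mm thick and 14 mm long; the base under it is 82 mm above the shelf top. It lies 128 mm to -y and 45 mm to -x of the turntable axis in the base's frame; the laser (56 mm wide, top 150 mm above the shelf top) is the only tall thing near it.
- laser: grey and black line laser on the turntable, 66 x 56 mm, 84 mm tall, its underside 86 mm above the shelf top; origin under its centre on the turntable axis; its window looks along its -x axis. Must not be touched.
- laser_window (a point): centre of the laser's round window, 150 mm above the shelf top, 34 mm from the turntable axis; the level beam runs from here along this point's -x axis. The frosted patch is wanted 30 to 300 mm out along the beam.
- target_plate: acrylic plate 110 x 50 x 6 mm, 40 g, lying face up on the offcut. Origin at the centre of its underside; +x (long way) points to the frosted end, z is out of the frosted face. The last 44 mm at +x is frosted white, the rest clear; the corner at +x, +y has a square notch of 9 mm. To be gripped across its 50 mm width near its middle.
- frosted_end (a point): middle of the frosted patch, 33 mm from the plate's centre towards the frosted end, at half thickness; axes as the plate's. When presented, the plate may lean towards the laser or away from it.
- offcut: loose piece of square lumber 90 x 38 x 38 mm that the plate lies along, about centred on it; the plate overhangs it by about 6 mm at each long side, so that fingers can pass down beside it. Origin under its centre.
- ratchet: black ratchet, 190 mm long, 31 mm high, lying; leave alone.
- spacer_cup: white ceramic cup of tile spacers, 72 mm across, 72 mm high; leave alone.
- carabiner: aluminium carabiner, 84 x 45 x 10 mm, lying; leave alone.
- spare_handle: stainless bar cabinet handle, 140 mm long, lying; leave alone.
Things that resemble listed ones, but are neither listed nor needed, are in the scene too. There is more than one size of the target_plate; the one meant has the size given above.

How it is judged:
On the way, in this order (a step that is already met when the one before it is completed fails the run):
1. the pointer is brought onto the index mark (turntable within 0.05 rad), the plate still lying on its offcut (value of joint turntable between -0.05 and 0.05 rad and height (world z) of target_plate below 0.045 m), for 0.3 s.
2. the plate is lifted in the fingers (height (world z) of target_plate above 0.055 m and contact force between the fingers and target_plate above 1 N and contact force between target_plate and offcut below 0.1 N), for 0.1 s.
At the end, for the whole second after the job is handed in: Turntable within 0.05 rad of its mark; plate held still, 90 mm up or more, touching only the fingers; frosted patch's middle 30-300 mm from the window, within 18 mm sideways and 10 mm in height of the beam; frosted end 22-60 degrees above level, frosted face up, square to the beam within 25 degrees (height (world z) of target_plate above 0.09 m and value of joint turntable between -0.05 and 0.05 rad and x of frosted_end in the frame of laser_window between -0.3 and -0.03 m and y of frosted_end in the frame of laser_window between -0.018 and 0.018 m and z of frosted_end in the frame of laser_window between -0.01 and 0.01 m and angle between target_plate's own x axis and vertical between 0.52 and 1.19 rad and angle between target_plate's own z axis and vertical below 1.25 rad and angle between the y axis of target_plate and the x axis of laser_window, either way round above 1.12 rad and contact force between the fingers and target_plate above 1 N and contact force between target_plate and offcut below 0.1 N and contact force between target_plate and laser_base below 0.1 N and contact force between target_plate and laser below 0.1 N and linear speed of target_plate below 0.03 m/s); the arm keeps its last pose, push and grip.
It fails at once if the laser is touched (over 2 N) (contact force between laser and anything else above 2 N).
It fails at once if the ratchet is moved more than 30 mm (distance of ratchet from where it was at the start of the episode above 0.03 m).
It fails at once if the spacer cup is moved more than 30 mm (distance of spacer_cup from where it was at the start of the episode above 0.03 m).
It fails at once if the carabiner is moved more than 30 mm (distance of carabiner from where it was at the start of the episode above 0.03 m).
It fails at once if the spare handle is moved more than 30 mm (distance of spare_handle from where it was at the start of the episode above 0.03 m).
It also fails if it takes over 48 s, if anything falls off the work surface, if the arm or the gripper's body presses on something with over 40 N, if the wrist force passes 120 N, or if a joint passes its speed limit or range.

ROBOT

A 6-joint arm with a two-finger parallel gripper is mounted at the origin on the work surface. World frame = base frame: x ahead of the robot, y to its left, z up, the work surface at z = 0. Lengths are in m, angles in rad, forces in N, time in s.
With the tool pointing down it reaches from about 0.3 to 0.825 m from the base axis. Payload 5.4 kg.
Tool frame: the origin (TCP) lies midway between the tips of the shut fingers; the grasp point (between the pads) lies 19 mm behind it; x points along the fingers, y is the direction in which the jaws open and shut, and the axes are right-handed (so a half turn about x gives the same grasp; the last joint's range is limited). The gripper opens to 92 mm and grips with 3 to 60 N. Pads are 20 mm wide; open, the fingers measure 128 mm over their backs; the gripper's body (75 mm by 189 mm) begins 69 mm behind the grasp point.
Start: joints at [-1.554, 0.158, 1.597, -0, 1.386, -0.21], TCP at [0.129, -0.56, 0.183] pointing down, gripper open.
Joint ranges: [-2.91, 2.91], [-0.94, 2.29], [0.18, 2.7], [-1.29, 4.43], [0.17, 2.64], [-3, 3]. Speed limits (rad/s): [2.57, 2.57, 3.14, 3.14, 3.14, 3.14].

INTERFACE

Orientations are given as a unit quaternion [x, y, z, w].
In Python, from plant import r gives the robot as it stands.
- The arm moves only by the shell command python3 -m handwheel 'ROWS' [FORCE]. ROWS is JSON, a list of rows, each a list of 5 numbers: the shift along the world's x, y, z in cm, then the turn about the world's z in degrees, then the opening, from 0 (shut) to 1 (fully open). A call has exactly 5 rows; each row is the pose to reach, as a shift and turn from the pose commanded when the call began; what a row does not reach only later rows make up. A row lasts 1/8 s, in which the tool goes at most 62.5 mm and 10.7 degrees, less where a joint would pass 70% of its speed; a pose out of reach is approached as far as the arm can. A call with a gripper value outside its range is refused whole. The fingers move at their own pace and stop on an object; FORCE is the grip in N (left out, the last holds). Time passes only in rows, so rows that repeat a pose let the fingers close, or fill a call up. It gives the time, the measured TCP pose, the force and the opening at its end, in the units of the state.
- r.read_state(): the state, without advancing time (a new reading comes with each control period).
- r.grab_frame(name): name is "side" or "top"; returns a dict with "frame" (420x560x3 uint8, blue, green, red), "vfov" (degrees; the focal length in pixels is half the picture's height over the tangent of half this angle, whatever the lens; pixels are square), "cx", "cy" (the principal point, pixels), "dist_coeffs" ([k1, k2, p1, p2, k3] as OpenCV has them; the pictures are not rectified), "xyz" and "orientation" of the camera in the world. Camera axes: x right, y up, looking along -z (the intrinsics and any distortion apply to the point x, -y, -z); pixel columns grow to the right and rows downward; lengths in m; the calibration is good to about 2 mm. A picture is of the moment at which its call begins. There is no depth.
- r.sign_off(): hands the job in, once; it reports no verdict.
The state is a dict: "clock": time; "joints": joint angles; "joint_velocities": joint speeds; "joint_torque": joint torques, N m; "ee_pos": TCP position; "tcp_rot": TCP orientation; "wrist_force": force on the tool from outside, world axes, zero at the start; "ft_torque": the same for the moment, N m; "opening": finger opening in m.
Only numpy, scipy, OpenCV 4.12 (cv2) and the standard library are available. Lean on these libraries where they do the work, as an engineer would, in place of code of your own. Each camera call takes 0.05 s, during which the arm holds its last target.

## Working session

There is one attempt and no reset: what is moved stays moved. The work goes in short steps, Python scripts to look and compute and a shell command to move; the robot and the scene stay as the last step left them, time stands still between calls to the robot, and variables do not carry over. Pictures are saved under pics/ and viewed, and the job is handed in when it is done.

```bash
ls; mkdir -p pics; cat > h.py <<'E'
import numpy as np, cv2
from scipy.spatial.transform import Rotation as R
import pickle
def grab(n,tag):
    from plant import r
    f=r.grab_frame(n); pickle.dump(f,open(f'pics/{tag}.pkl','wb')); cv2.imwrite(f'pics/{tag}.png',f['frame']); return f
def load(tag): return pickle.load(open(f'pics/{tag}.pkl','rb'))
def K(f):
    h=f['frame'].shape[0]; fl=h/2/np.tan(np.radians(f['vfov'])/2)
    return np.array([[fl,0,f['cx']],[0,fl,f['cy']],[0,0,1.]])
def ray(f,uv):
    p=cv2.undistortPoints(np.array([[uv]],float),K(f),np.array(f['dist_coeffs'],float))[0,0]
    d=R.from_quat(f['orientation']).apply([p[0],-p[1],-1]); return np.array(f['xyz'],float),d
def at_z(f,uv,z):
    o,d=ray(f,uv); return o+d*(z-o[2])/d[2]
def proj(f,P):
    P=np.atleast_2d(np.array(P,float)); q=R.from_quat(f['orientation']).inv().apply(P-np.array(f['xyz']))
    q=q*[1,-1,-1]
    return cv2.projectPoints(q,np.zeros(3),np.zeros(3),K(f),np.array(f['dist_coeffs'],float))[0][:,0]
def tri(f1,u1,f2,u2):
    o1,d1=ray(f1,u1);o2,d2=ray(f2,u2)
    A=np.stack([d1,-d2],1);t=np.linalg.lstsq(A,o2-o1,rcond=None)[0]
    a=o1+t[0]*d1;b=o2+t[1]*d2;return (a+b)/2,np.linalg.norm(a-b)
def crop(tag,x0,y0,x1,y1,s,out):
    im=load(tag)['frame'][y0:y1,x0:x1]
    im=cv2.resize(im,None,fx=s,fy=s,interpolation=cv2.INTER_CUBIC)
    cv2.imwrite(f'pics/{out}.png',im)
E
python3 - <<'E'
from h import *
for n in('side','top'):
    f=grab(n,n+'0'); print(n,f['vfov'],f['cx'],f['cy'],f['dist_coeffs'],f['xyz'],f['orientation'])
from plant import r
print(r.read_state())
E
```

```text
pics
side 45.20918371401557 279.1339347368239 218.3644496729842 [-0.04230256  0.          0.          0.          0.        ] [ 0.15017121 -0.99350985  1.11383064] [ 0.399029   -0.08292969 -0.19578146  0.89194627]
top 52.89957643052149 280.88746204686174 215.27487222979929 [-0.09186294  0.          0.          0.          0.        ] [0.3851955  0.02370854 1.01835136] [ 0.07648094 -0.08013174 -0.70214672  0.70336303]
{'clock': 0.1, 'joints': array([-1.55410369e+00,  1.58996532e-01,  1.59806148e+00, -2.84058291e-05,
        1.38619674e+00, -2.10099889e-01]), 'joint_velocities': array([-0.00126039, -0.00066943, -0.00142621,  0.0005933 , -0.00163792,
        0.00117325]), 'joint_torque': array([-2.59167164e-04, -3.86501563e+01, -3.22960782e+01,  7.00990786e-02,
        3.38837458e-02, -5.62519563e-05]), 'ee_pos': array([ 0.12925003, -0.55966832,  0.18173397]), 'tcp_rot': array([ 0.70261187,  0.0805992 , -0.70251804,  0.0794275 ]), 'wrist_force': array([ 0.26678472,  0.45352902, -0.31539559]), 'ft_torque': array([ 0.0120868 , -0.03467729,  0.04052539]), 'opening': 0.09185246932822379}
```

View pics/side0.png

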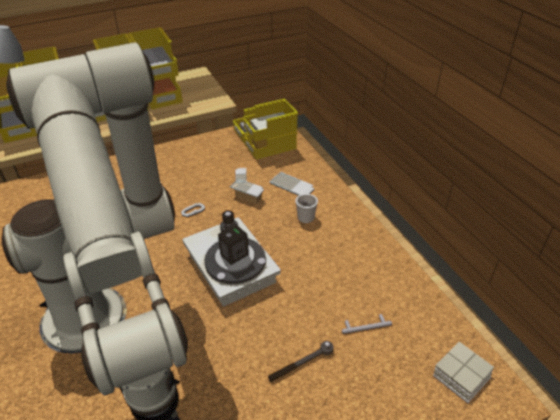

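View pics/top0.png

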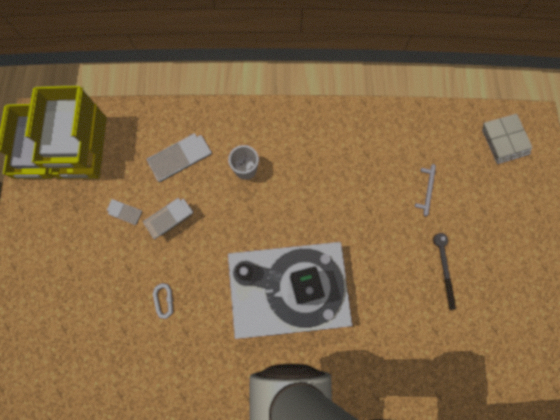

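```bash
python3 - <<'E'
from h import *
crop('top0',220,230,360,345,5.5,'c1'); crop('top0',95,125,275,245,4.4,'c2'); crop('side0',175,160,330,310,4,'c3')
f=load('top0')
for uv in((167,218),(245,272),(308,287),(123,211),(178,157),(245,162)): print(uv,at_z(f,uv,0.04))
E
```

```text
(167, 218) [0.59867454 0.29039388 0.04      ]
(245, 272) [0.47143352 0.10151131 0.04      ]
(308, 287) [ 0.43731249 -0.04368448  0.04      ]
(123, 211) [0.61563847 0.39902796 0.04      ]
(178, 157) [0.75279744 0.27281481 0.04      ]
(245, 162) [0.7395664  0.10682651 0.04      ]
```

View pics/c1.png

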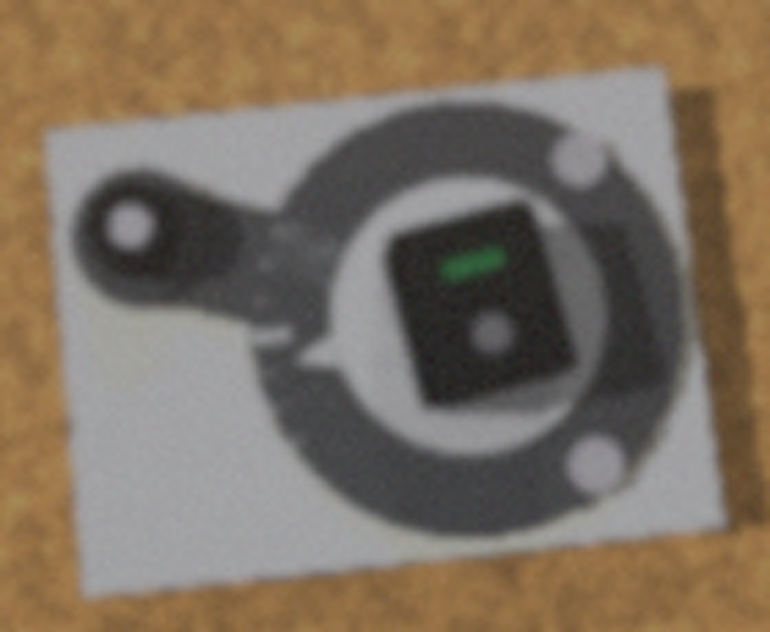

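View pics/c2.png

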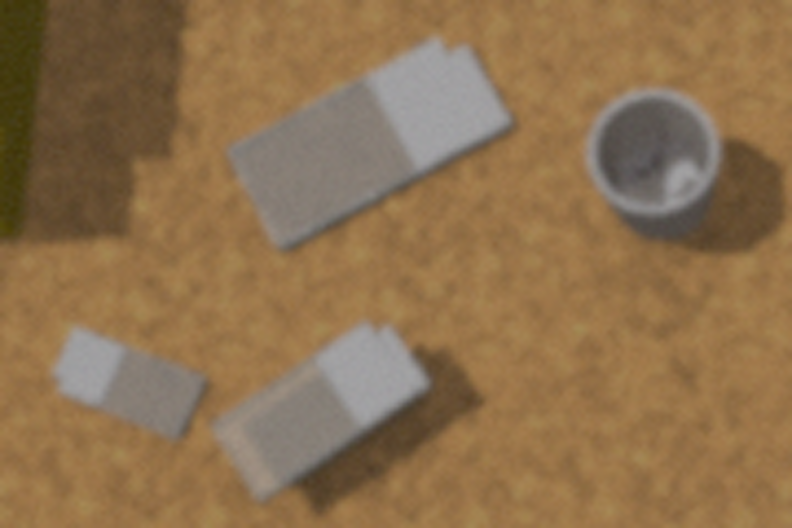

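View pics/c3.png

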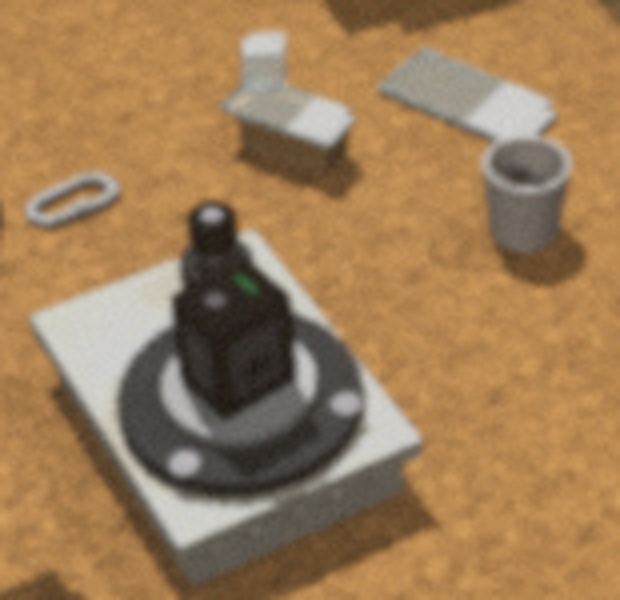

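```bash
cat >> h.py <<'E'
from scipy.optimize import least_squares
def fit(f,model,px,x0):
    model=np.array(model,float)
    def P(p):
        c,s=np.cos(p[2]),np.sin(p[2]); return np.c_[p[0]+c*model[:,0]-s*model[:,1],p[1]+s*model[:,0]+c*model[:,1],model[:,2]]
    r=least_squares(lambda p:(proj(f,P(p))-px).ravel(),x0); return r.x,r.fun.reshape(-1,2)
E
python3 - <<'E'
from h import *
f=load('top0')
px=np.array([(45,130),(665,68),(728,525),(82,598)])/5.5+[220,230]
m=[(-.095,-.165,.06),(-.095,.095,.06),(.095,.095,.06),(.095,-.165,.06)]
p,e=fit(f,m,px,[.44,-.04,3.1]);print('base',p,np.degrees(p[2]));print(e.round(1))
x,y,t=p;W=lambda a,b:np.array([x+np.cos(t)*a-np.sin(t)*b,y+np.sin(t)*a+np.cos(t)*b])
print('knob',W(-.045,-.128),'axis',W(0,0),'px knobtop',proj(f,[*W(-.045,-.128),.124]),'mark',proj(f,[*W(0,-.071),.08]))
print('side knob',proj(load('side0'),[*W(-.045,-.128),.124]))
pt=at_z(f,np.array([300,358])/5.5+[220,230],.084);print('ptr',pt,np.hypot(*(pt[:2]-p[:2])))
d=pt[:2]-p[:2];print('tt',np.arctan2(d[1],d[0])-(t-np.pi/2))
px=np.array([(213,430),(262,500),(430,382),(365,322)])/4.4+[95,125]
m=[(-.055,.025,.044),(-.055,-.025,.044),(.055,-.025,.044),(.046,.025,.044)]
p,e=fit(f,m,px,[.6,.29,-.5]);print('plate',p,np.degrees(p[2]));print(e.round(1))
from plant import r
s=r.read_state();print(R.from_quat(s['tcp_rot']).as_matrix().round(3))
E
```

```text
base [ 0.43452661 -0.03492303  3.24773113] 186.08128699454318
[[-0.  -0.1]
 [-0.  -0.5]
 [-0.2  0.5]
 [ 0.3  0. ]]
knob [0.46571314 0.09712393] axis [ 0.43452661 -0.03492303] px knobtop [[243.93002914 271.19751589]] mark [[273.18704968 290.72539086]]
side knob [[226.00651991 214.22236012]]
ptr [0.41738474 0.03261814 0.084     ] 0.06968251178348682
tt 0.14241232267441983
plate [ 0.59980293  0.28711143 -0.92483125] -52.98892717572533
[[-0.2 -0.2]
 [-0.   0.5]
 [ 0.1  0. ]
 [ 0.1 -0.4]]
[[-0.     0.225 -0.974]
 [ 0.002 -0.974 -0.225]
 [-1.    -0.002 -0.   ]]
```

Candidates for the plate in the top view are the plate on the offcut at (168,218), a larger flat one at (178,157) and a small one at (123,211). The one on the offcut fits 110 x 50 mm with sub-pixel residuals, and its notch is at its (+x,+y) corner, so I choose it. In crop c1 the pointer tip is at about (300,358) and the mark's inner end at about (292,334). The turntable reads about +0.14, so the knob needs about 33° counter-clockwise. First I go high over to the knob.

```bash
python3 -m handwheel '[[0,0,6,0,1],[2.5,5,12,10,1],[5,10,12,20,1],[7.5,15,12,30,1],[10,20,12,40,1]]' 10
python3 -m handwheel '[[2.5,5,0,10,1],[5,10,0,20,1],[7.5,15,0,20,1],[10,20,0,20,1],[12,24,0,20,1]]'
python3 -m handwheel '[[2.5,5,0,0,1],[5,10,0,0,1],[7.5,15,0,0,1],[10,20,0,0,1],[11.7,21.7,0,0,1]]'
```

```text
clock: 0.72
ee_pos: [0.2299, -0.3584, 0.3026]
tcp_rot: [0.632, 0.317, -0.632, 0.317]
wrist_force: [1.2, -0.4, -0.1]
opening: 0.0921
clock: 1.35
ee_pos: [0.3496, -0.1182, 0.3024]
tcp_rot: [0.568, 0.421, -0.568, 0.421]
wrist_force: [0.7, -0.7, 0.3]
opening: 0.0919
clock: 1.98
ee_pos: [0.4664, 0.0995, 0.302]
tcp_rot: [-0.567, -0.422, 0.568, -0.421]
wrist_force: [-0.7, 0.1, 0.2]
opening: 0.0921
```

```bash
python3 -m handwheel '[[0,0,-5,0,1],[0,0,-10,0,1],[0,0,-15,0,0.8],[0,0,-19,0,0.7],[0,0,-20.8,0,0.6]]' 10
python3 -m handwheel '[[0,0,0,0,0.3],[0,0,0,0,0.1],[0,0,0,0,0.1],[0,0,0,0,0.1],[0,0,0,0,0.1]]' 12
python3 - <<'E'
from h import *
grab('top','top1');crop('top1',220,230,360,345,5.5,'c4')
E
```

```text
clock: 2.6
ee_pos: [0.4638, 0.0968, 0.0914]
tcp_rot: [-0.567, -0.422, 0.57, -0.419]
wrist_force: [-0.0, -0.3, 0.6]
opening: 0.0641
clock: 3.22
ee_pos: [0.4666, 0.0967, 0.095]
tcp_rot: [0.569, 0.42, -0.568, 0.421]
wrist_force: [0.3, -0.2, -0.2]
opening: 0.014
```

View pics/c4.png

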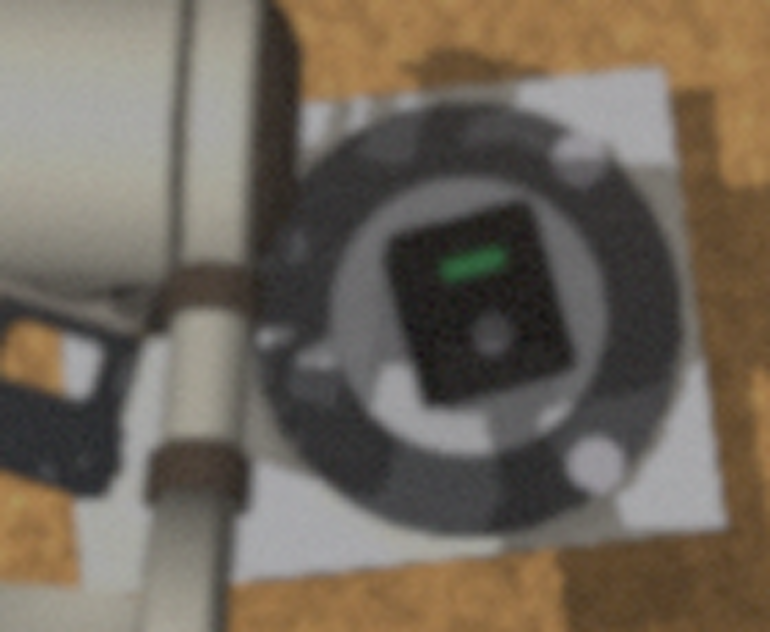

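```bash
python3 - <<'E'
from h import *
grab('side','side1');crop('side1',150,130,330,280,4.3,'c5')
from plant import r
s=r.read_state();print(s['opening'],s['ee_pos'])
f=load('side1')
for z in(.082,.096,.124):print(z,(proj(f,[.4657,.0971,z])-[150,130])*4.3)
print('tcp',(proj(f,s['ee_pos'])-[150,130])*4.3)
E
```

```text
0.009588906094576292 [0.46635164 0.09672444 0.09476956]
0.082 [[331.5133376  406.91925102]]
0.096 [[329.96792743 392.19066885]]
0.124 [[326.82203525 362.18224388]]
tcp [[331.16479516 393.55400159]]
```

View pics/c5.png

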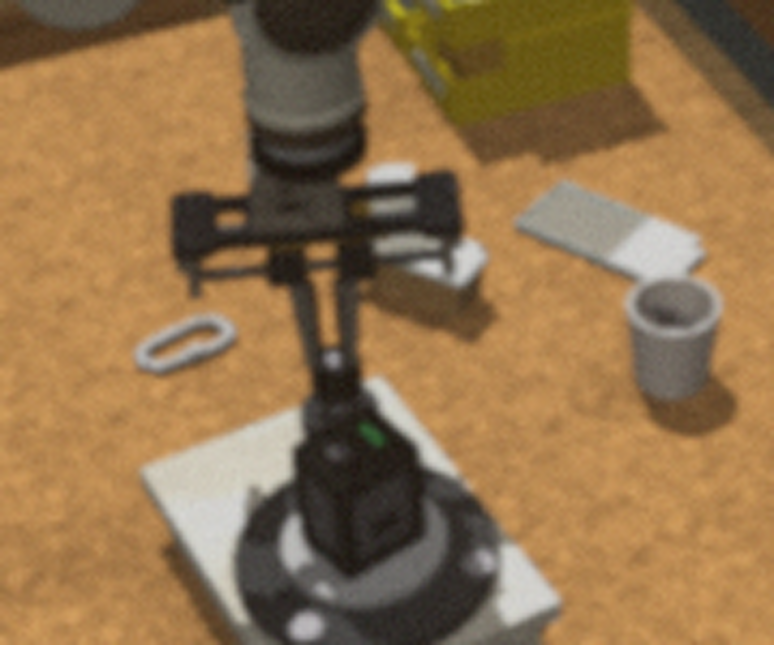

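```bash
python3 - <<'E'
from h import *
from plant import r
s=r.read_state();print(s['opening'],s['ee_pos'],s['joints'])
im=load('side1')['frame'].copy();im=cv2.resize(im[150:250,190:290],None,fx=7,fy=7,interpolation=cv2.INTER_CUBIC)
f=load('side1');M=R.from_quat(s['tcp_rot']).as_matrix()
for k in range(8):
    q=(proj(f,s['ee_pos']-M[:,0]*.02*k)[0]-[190,150])*7; cv2.circle(im,tuple(int(v) for v in q),3,(0,0,255),-1)
for sgn in(-1,1):
    q=(proj(f,s['ee_pos']+M[:,1]*.02*sgn)[0]-[190,150])*7; cv2.circle(im,tuple(int(v) for v in q),3,(255,0,0),-1)
    q=(proj(f,s['ee_pos']+M[:,2]*.02*sgn)[0]-[190,150])*7; cv2.circle(im,tuple(int(v) for v in q),3,(0,255,0),-1)
cv2.imwrite('pics/c6.png',im)
E
```

```text
0.009588906094576292 [0.46635164 0.09672444 0.09476956] [-4.99481232e-02 -1.17168179e-02  1.95814832e+00 -3.78952742e-05
  1.19490602e+00  2.46850866e-01]
```

View pics/c6.png

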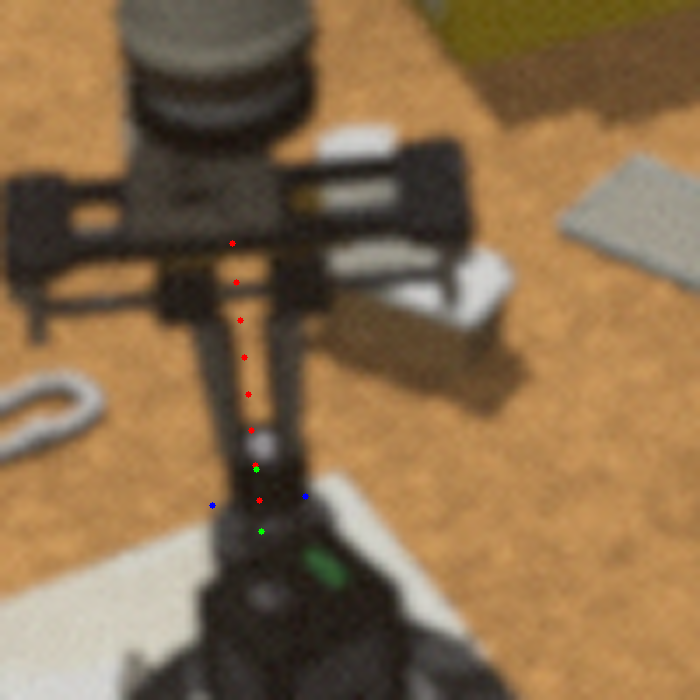

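```bash
python3 - <<'E'
from h import *
a,b=load('top0'),load('side0')
print(tri(a,(243.6,270.9),b,(227.6,213.4)))
print(at_z(a,(243.6,270.9),.124),at_z(b,(227.6,213.4),.124))
crop('side0',195,195,265,265,10,'c7')
f=b
import numpy as np
im=cv2.imread('pics/c7.png')
t=3.24773;x,y=.43453,-.03492
W=lambda a,b,z:np.array([x+np.cos(t)*a-np.sin(t)*b,y+np.sin(t)*a+np.cos(t)*b,z])
for z,rad in((.082,.017),(.096,.017),(.124,.017)):
  for k in range(24):
    an=k*np.pi/12;q=(proj(f,W(-.045+rad*np.cos(an),-.128+rad*np.sin(an),z))[0]-195)*10
    cv2.circle(im,tuple(int(v) for v in q),2,(0,0,255) if z>.1 else (0,255,0) if z>.09 else (255,255,0),-1)
cv2.imwrite('pics/c7.png',im)
E
```

```text
(array([0.46846972, 0.09719908, 0.12557285]), np.float64(0.004647214182502882))
[0.46633826 0.09783344 0.124     ] [0.47129203 0.09859587 0.124     ]
```

View pics/c7.png

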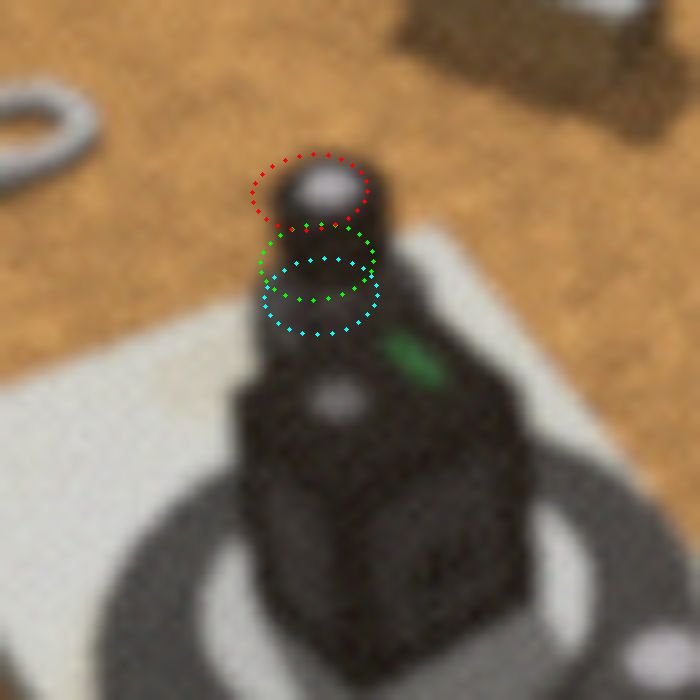

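```bash
python3 - <<'E'
from h import *
from plant import r
grab('side','side2');crop('side2',200,170,265,235,11,'c8')
s=r.read_state();print(s['opening'],s['ee_pos'],s['wrist_force'],s['ft_torque'])
E
```

```text
0.009613862541453307 [0.4663369  0.09674515 0.0947196 ] [-0.2877486  -0.58056752 -0.65638389] [ 0.03113798 -0.04303645 -0.02542113]
```

View pics/c8.png

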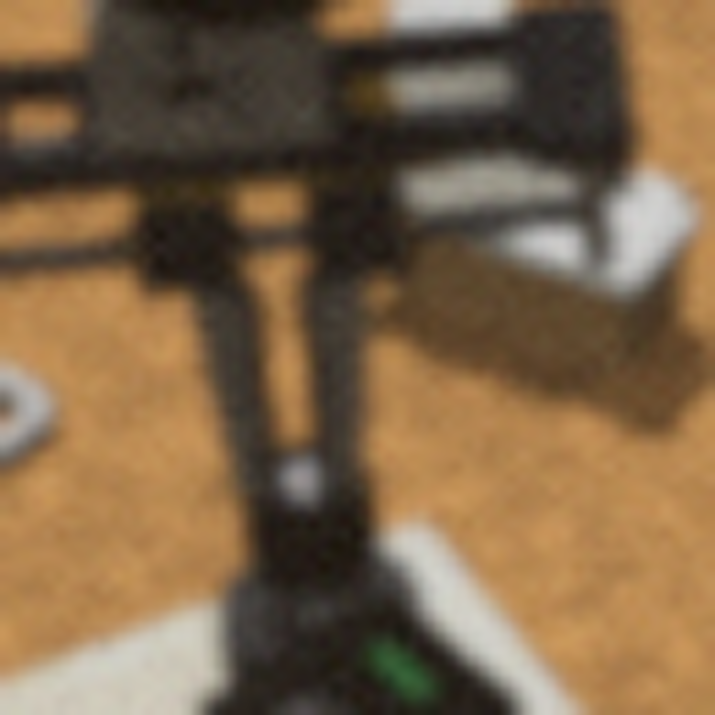

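```bash
python3 - <<'E'
from h import *
f=load('top1');im=cv2.resize(f['frame'][200:360,150:350],None,fx=4,fy=4,interpolation=cv2.INTER_CUBIC)
from plant import r
s=r.read_state();M=R.from_quat(s['tcp_rot']).as_matrix()
def d(P,c):
    q=(proj(f,P)[0]-[150,200])*4; cv2.circle(im,tuple(int(v) for v in q),3,c,-1)
for k in range(8): d(s['ee_pos']-M[:,0]*.02*k,(0,0,255))
for z in (.09,.15):
  for a in(-.095,.095):
    for b in(-.0375,.0375): d(s['ee_pos']-M[:,0]*z+M[:,1]*a+M[:,2]*b,(255,0,0) if z<.1 else (0,255,0))
cv2.imwrite('pics/c9.png',im)
E
```

```text
(no output)
```

View pics/c9.png

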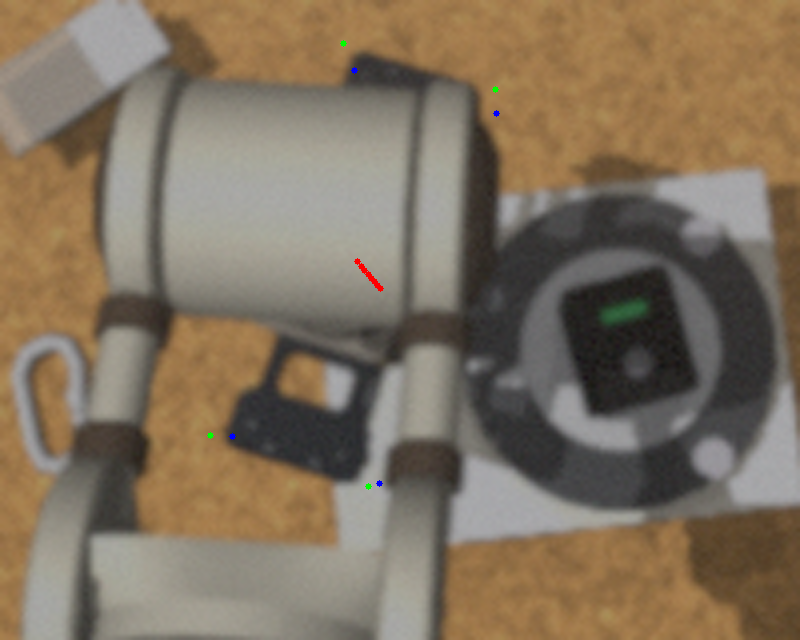

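```bash
python3 -m handwheel '[[0,0,0,0,0],[0,0,0,0,0],[0,0,0,0,0],[0,0,0,0,0],[0,0,0,0,0]]' 12
python3 - <<'E'
from plant import r
s=r.read_state();print(s['opening'],s['ee_pos'],s['wrist_force'],s['ft_torque'])
E
```

```text
clock: 4.0
ee_pos: [0.4663, 0.0967, 0.0946]
tcp_rot: [-0.568, -0.421, 0.568, -0.421]
wrist_force: [1.0, -0.7, -0.5]
opening: 0.0004
0.0004100530297566716 [0.46625326 0.09674043 0.094591  ] [ 0.95489265 -0.73411161 -0.45291966] [-0.04123952 -0.11635908 -0.04009964]
```

```bash
python3 - <<'E'
from h import *
grab('side','side3');crop('side3',195,165,275,240,10,'c10')
E
```

```text
(no output)
```

View pics/c10.png

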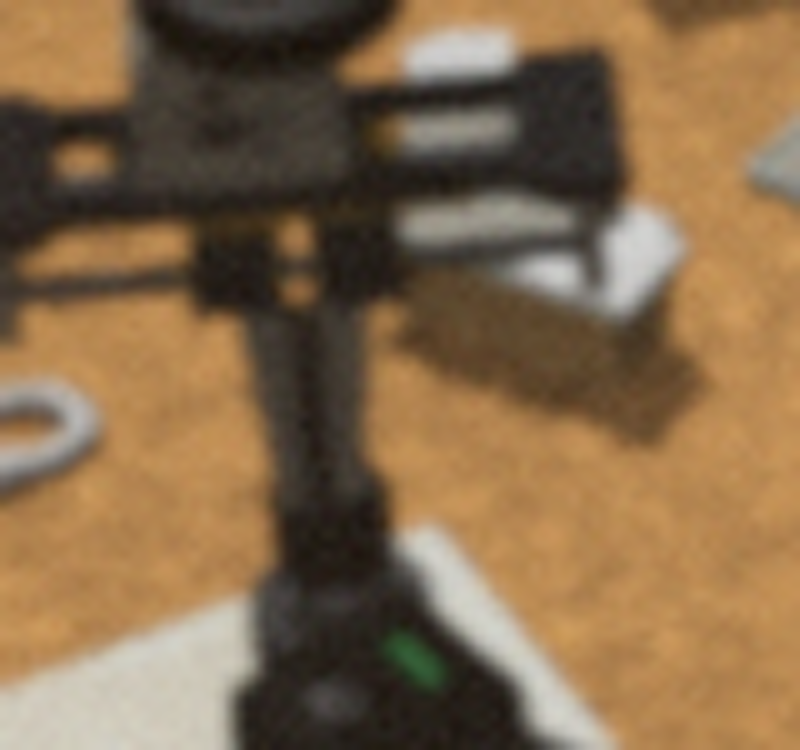

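```bash
python3 -m handwheel '[[0,0,4,0,0],[0,0,8,0,0],[0,0,10,0,0],[0,0,10,0,0],[0,0,10,0,0]]' 12
python3 - <<'E'
from h import *
f=grab('side','side4');
from plant import r
s=r.read_state();print(s['ee_pos']);M=R.from_quat(s['tcp_rot']).as_matrix()
im=cv2.resize(f['frame'][130:230,180:280],None,fx=7,fy=7,interpolation=cv2.INTER_CUBIC)
for k in range(8):
    q=(proj(f,s['ee_pos']-M[:,0]*.02*k)[0]-[180,130])*7; cv2.circle(im,tuple(int(v) for v in q),3,(0,0,255),-1)
cv2.imwrite('pics/c11.png',im)
E
```

```text
clock: 4.68
ee_pos: [0.4655, 0.0968, 0.1933]
tcp_rot: [-0.568, -0.421, 0.569, -0.42]
wrist_force: [0.2, -0.4, -0.3]
opening: 0.0007
[0.46533391 0.09679219 0.19303851]
```

View pics/c11.png

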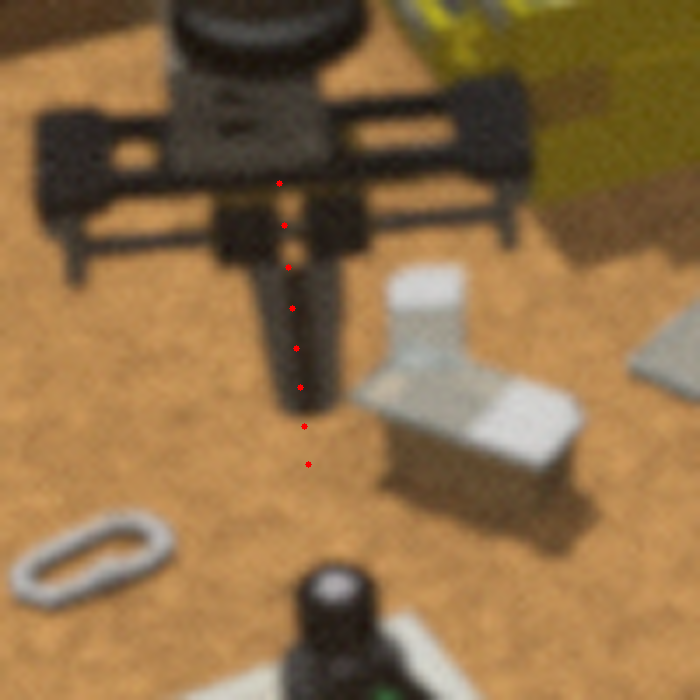

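The shut fingers visibly end at (308,412) in this crop, but the reported TCP projects to (308,464). The real tips sit about 30 mm above the reported TCP, so the fingers closed above the knob. I'll measure the offset by gently touching the knob top, whose height is known (124 mm).

```bash
python3 -m handwheel '[[0,0,-4,0,0],[0,0,-8,0,0],[0,0,-10,0,0],[0,0,-10,0,0],[0,0,-10,0,0]]' 12
python3 -m handwheel '[[0,0,-0.2,0,0],[0,0,-0.2,0,0],[0,0,-0.4,0,0],[0,0,-0.4,0,0],[0,0,-0.4,0,0]]'
python3 -m handwheel '[[0,0,-0.2,0,0],[0,0,-0.2,0,0],[0,0,-0.4,0,0],[0,0,-0.4,0,0],[0,0,-0.4,0,0]]'
```

```text
clock: 5.35
ee_pos: [0.4653, 0.0968, 0.0934]
tcp_rot: [-0.568, -0.421, 0.569, -0.42]
wrist_force: [-0.5, -0.6, 0.6]
opening: 0.0007
clock: 5.98
ee_pos: [0.4662, 0.0967, 0.0923]
tcp_rot: [-0.568, -0.421, 0.569, -0.421]
wrist_force: [-7.0, 0.3, 14.2]
opening: 0.0006
clock: 6.6
ee_pos: [0.4667, 0.0967, 0.0921]
tcp_rot: [-0.568, -0.421, 0.569, -0.421]
wrist_force: [-18.9, -0.8, 39.6]
opening: 0.0006
```

Contact came at TCP z of about 0.0925, so the true tips are 32 mm above the reported TCP. From here I use tip = TCP + 32 mm and regrip the knob lower.

```bash
python3 -m handwheel '[[0,0,2,0,0.5],[0,0,3,0,0.9],[0,0,3,0,0.9],[0,0,3,0,0.9],[0,0,3,0,0.9]]' 12
python3 -m handwheel '[[0,0,0,0,0.9],[0,0,0,0,0.9],[0,0,-2,0,0.9],[0,0,-4,0,0.9],[0,0,-5.6,0,0.9]]'
python3 -m handwheel '[[0,0,0,0,0.4],[0,0,0,0,0],[0,0,0,0,0],[0,0,0,0,0],[0,0,0,0,0]]' 12
```

```text
clock: 7.22
ee_pos: [0.4656, 0.0967, 0.1157]
tcp_rot: [-0.568, -0.421, 0.569, -0.42]
wrist_force: [-0.6, -0.2, 0.3]
opening: 0.0487
clock: 7.85
ee_pos: [0.4661, 0.0967, 0.0598]
tcp_rot: [-0.568, -0.421, 0.569, -0.42]
wrist_force: [0.3, -0.1, 0.1]
opening: 0.0827
clock: 8.48
ee_pos: [0.4677, 0.0964, 0.0612]
tcp_rot: [0.569, 0.42, -0.568, 0.422]
wrist_force: [10.2, -3.3, -9.1]
opening: 0.0348
```

```bash
python3 -m handwheel '[[0.1,0,0.1,8,0],[0.1,0,0.1,17,0],[0.1,0,0.1,26,0],[0.1,0,0.1,33,0],[0.1,0,0.1,33,0]]' 15
python3 - <<'E'
from h import *
f=grab('top','top2');crop('top2',220,230,360,345,5.5,'c12')
from plant import r
print(r.read_state()['ft_torque'],R.from_quat(r.read_state()['tcp_rot']).as_matrix()[:,1])
E
```

```text
clock: 9.1
ee_pos: [0.4694, 0.0961, 0.0613]
tcp_rot: [0.426, 0.563, -0.425, 0.566]
wrist_force: [10.0, -1.0, -10.8]
opening: 0.0336
[-0.36028139 -1.64629788 -0.03205108] [0.96133063 0.27535745 0.00465818]
```

View pics/c12.png

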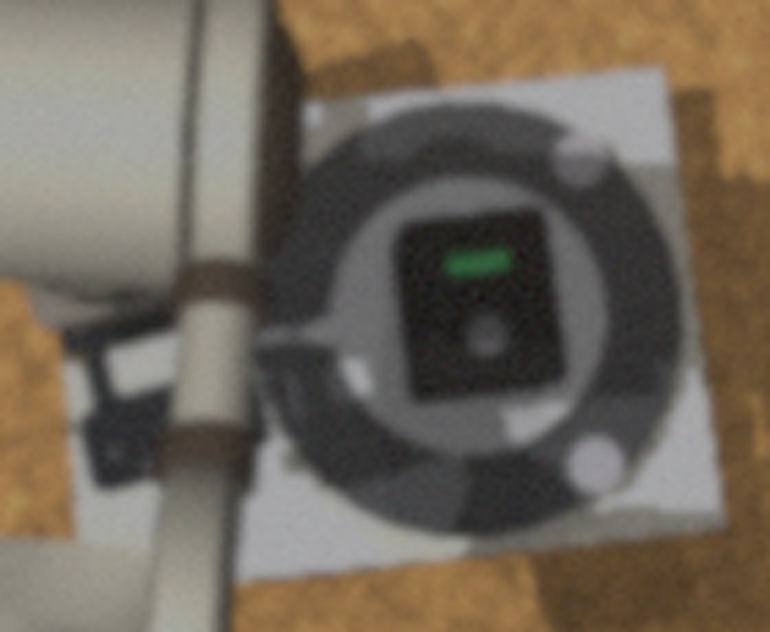

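```bash
python3 -m handwheel '[[0,0,0,0,0.6],[0,0,0,0,0.8],[0,0,0,0,0.8],[0,0,4,0,0.9],[0,0,9,0,0.9]]' 12
python3 -m handwheel '[[0,5,9,0,1],[3,10,9,0,1],[6,15,9,7,1],[10,19,9,14,1],[13,19,9,20,1]]'
python3 - <<'E'
from h import *
f=grab('top','top3');crop('top3',220,230,360,345,5.5,'c13')
E
```

```text
clock: 9.78
ee_pos: [0.4659, 0.0968, 0.1516]
tcp_rot: [0.425, 0.566, -0.426, 0.564]
wrist_force: [1.3, -0.3, -0.8]
opening: 0.0812
clock: 10.4
ee_pos: [0.5976, 0.2901, 0.2413]
tcp_rot: [0.319, 0.631, -0.318, 0.631]
wrist_force: [0.2, -0.2, 0.3]
opening: 0.0918
```

View pics/c13.png

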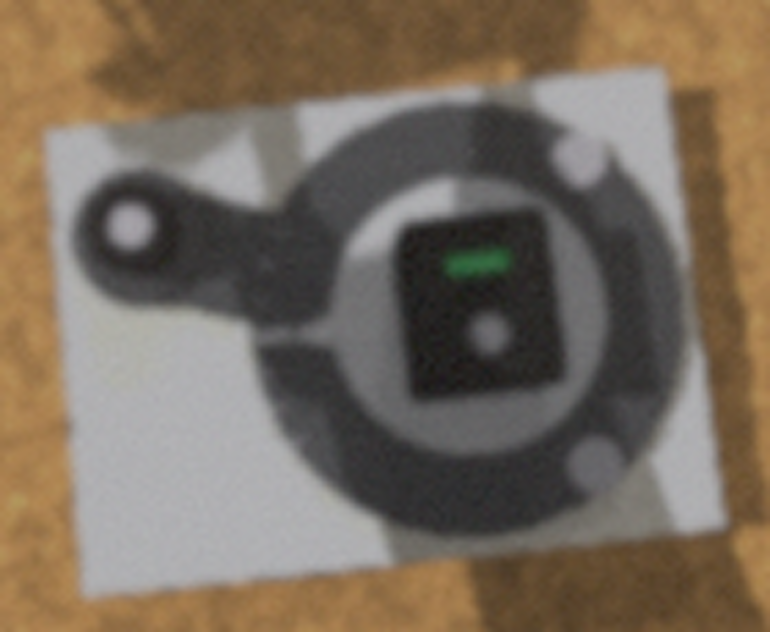

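```bash
python3 - <<'E'
from h import *
f=load('top3')
m=[(-.033,-.028,.17),(-.033,.028,.17),(.033,.028,.17),(.033,-.028,.17)]
for px in ([(400,230),(543,208),(565,378),(412,400)],[(388,240),(528,204),(577,365),(428,408)]):
    p,e=fit(f,m,np.array(px)/5.5+[220,230],[.43,-.03,3.2]);print(p,p[2]-3.2477,abs(e).max())
im=f['frame'][280:300,262:292];im=cv2.resize(im,None,fx=24,fy=24,interpolation=cv2.INTER_CUBIC)
t=3.24773;x,y=.43453,-.03492
for tt,c in((-.05,(255,0,0)),(0,(0,0,255)),(.05,(255,0,0))):
  for rr in (.069,.055,.087):
    a=t-np.pi/2+tt;q=(proj(f,[x+rr*np.cos(a),y+rr*np.sin(a),.084 if rr<.08 else .079])[0]-[262,280]+.5)*24;cv2.circle(im,tuple(int(v) for v in q),3,c,-1)
cv2.imwrite('pics/c14.png',im)
E
```

```text
[ 0.43404689 -0.03333494  3.25536452] 0.007664523204470974 1.547837636962015
[ 0.43395395 -0.03341812  3.4008658 ] 0.15316580260909918 1.4796346443895914
```

View pics/c14.png

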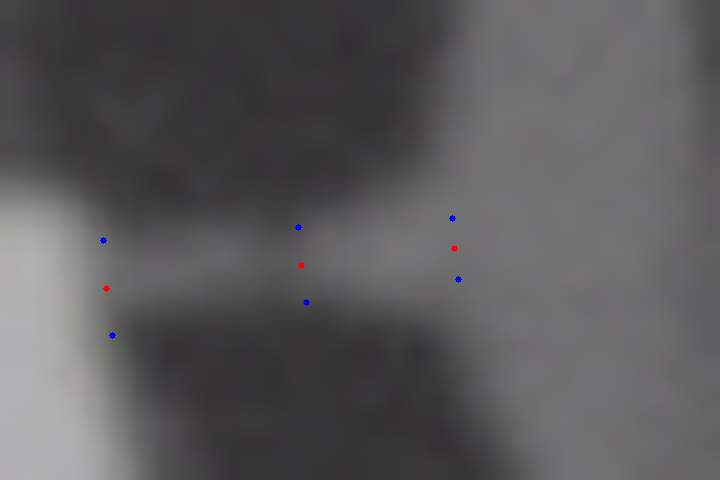

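```bash
python3 - <<'E'
from h import *
f=load('side0')
c,s=np.cos(-.92483),np.sin(-.92483)
for a,b in((-.055,.025),(-.055,-.025),(.055,-.025),(.046,.025),(.055,.016)):
    P=[.5998+c*a-s*b,.2871+s*a+c*b,.044];print((a,b),(proj(f,P)[0]-[228,160])*13)
crop('side0',228,160,280,205,13,'c15')
E
```

```text
(-0.055, 0.025) [103.10877448 245.66163203]
(-0.055, -0.025) [  2.03545508 348.09987907]
(0.055, -0.025) [362.47983188 472.06937077]
(0.046, 0.025) [429.34665191 354.92843726]
(0.055, 0.016) [441.979789   383.88585281]
```

View pics/c15.png

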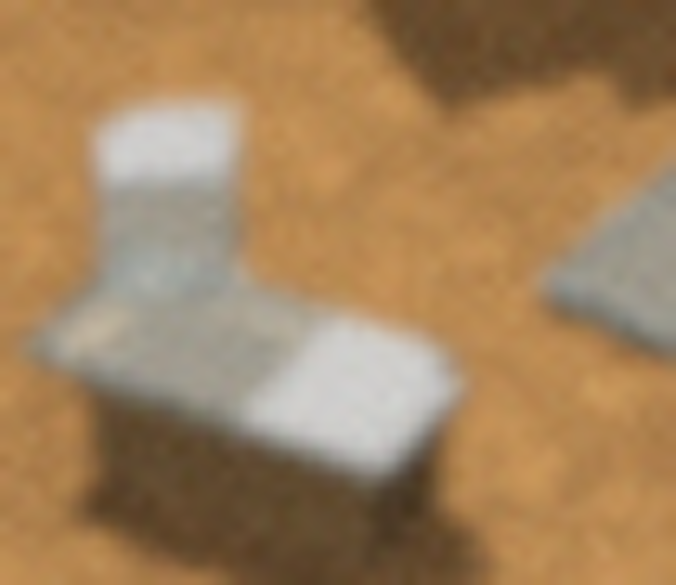

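```bash
python3 -m handwheel '[[0.5,0,-5,1,1],[0.5,0,-10,1,1],[0.5,0,-15,1,1],[0.5,0,-18,1,1],[0.5,0,-18,1,1]]' 10
python3 - <<'E'
from h import *
f=grab('side','side5');crop('side5',190,120,300,215,7,'c16')
E
```

```text
clock: 11.08
ee_pos: [0.5995, 0.2859, 0.0584]
tcp_rot: [0.314, 0.635, -0.317, 0.631]
wrist_force: [-0.1, -0.4, -0.9]
opening: 0.0917
```

View pics/c16.png

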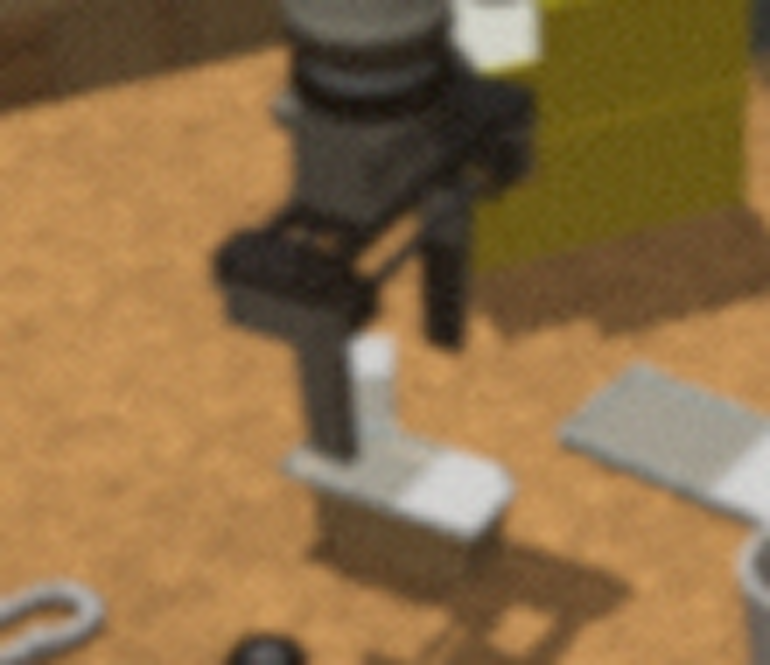

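```bash
python3 -m handwheel '[[0,0,-3.5,0,1],[0,0,-7,0,1],[0,0,-7.2,0,1],[0,0,-7.2,0,0.6],[0,0,-7.2,0,0.3]]' 10
python3 -m handwheel '[[0,0,0,0,0.2],[0,0,0,0,0.2],[0,0,0,0,0.2],[0,0,0,0,0.2],[0,0,0,0,0.2]]' 10
```

```text
clock: 11.75
ee_pos: [0.6043, 0.2873, -0.0075]
tcp_rot: [0.317, 0.632, -0.314, 0.634]
wrist_force: [-0.3, 1.1, -0.2]
opening: 0.0742
clock: 12.38
ee_pos: [0.6026, 0.2869, -0.0099]
tcp_rot: [0.316, 0.633, -0.315, 0.633]
wrist_force: [-1.0, -0.2, 3.8]
opening: 0.05
```

```bash
python3 -m handwheel '[[0,0,2,0,0.2],[0,0,6,0,0.2],[0,0,10,0,0.2],[0,0,14,0,0.2],[0,0,14,0,0.2]]' 12
python3 - <<'E'
from h import *
f=grab('side','side6');crop('side6',190,100,300,215,6,'c17')
E
```

```text
clock: 13.0
ee_pos: [0.6052, 0.2876, 0.1352]
tcp_rot: [0.318, 0.63, -0.313, 0.635]
wrist_force: [-0.3, 0.4, -1.1]
opening: 0.0495
```

View pics/c17.png

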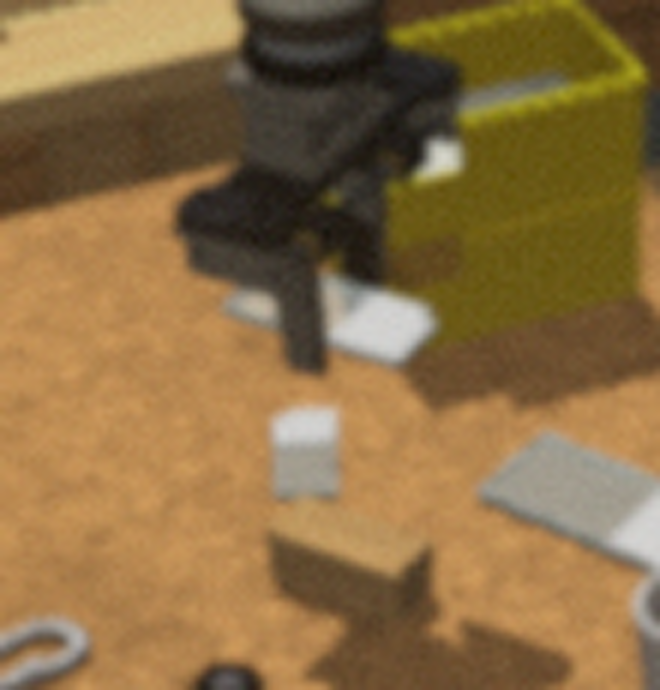

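```bash
python3 -m handwheel '[[1.2,-5.7,0,-10,0.2],[2.4,-11.4,0,-20,0.2],[3.6,-17,0,-30,0.2],[4.8,-23,0,-40,0.2],[5.8,-28.7,0,-50,0.2]]' 12
python3 -m handwheel '[[0,0,0,-10,0.2],[0,0,0,-20,0.2],[0,0,0,-30,0.2],[0,0,0,-40,0.2],[0,0,0,-50,0.2]]'
python3 -m handwheel '[[0,0,0,-10,0.2],[0,0,0,-20,0.2],[-2,-0.5,0,-21,0.2],[-4,-1,0,-21,0.2],[-4,-1,0,-21,0.2]]'
python3 - <<'E'
from h import *
f=grab('side','side7');crop('side7',170,130,310,260,5.5,'c18')
from plant import r
s=r.read_state();print(s['ee_pos'],R.from_quat(s['tcp_rot']).as_matrix().round(3),s['joints'])
E
```

```text
clock: 13.68
ee_pos: [0.659, -0.0021, 0.1273]
tcp_rot: [-0.554, -0.439, 0.556, -0.438]
wrist_force: [0.3, 0.8, -0.4]
opening: 0.05
clock: 14.3
ee_pos: [0.6587, -0.0, 0.1272]
tcp_rot: [-0.687, -0.164, 0.689, -0.162]
wrist_force: [0.4, 0.5, -0.6]
opening: 0.0497
clock: 14.92
ee_pos: [0.6182, -0.0101, 0.1276]
tcp_rot: [-0.705, -0.037, 0.708, -0.036]
wrist_force: [-0.3, 0.2, 0.0]
opening: 0.0502
[ 0.61920203 -0.01007634  0.12813264] [[-0.002  0.104 -0.995]
 [ 0.001 -0.995 -0.104]
 [-1.    -0.001  0.002]] [-2.11184140e-01  3.16682137e-01  1.51973382e+00  1.26752064e-04
  1.30772576e+00  1.25534847e+00]
```

View pics/c18.png

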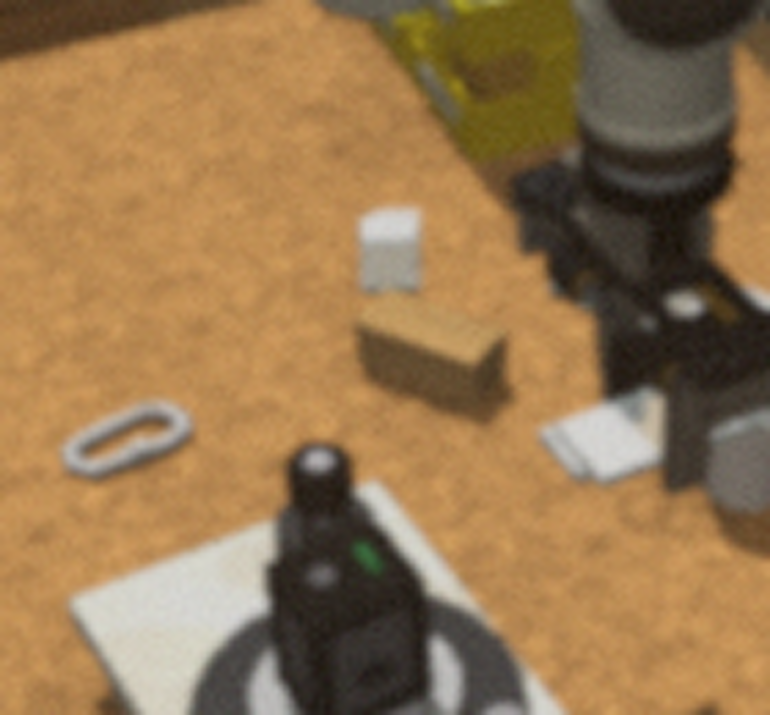

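```bash
python3 -m handwheel '[[-3,-0.6,-2,0,0.2],[-5.6,-1.1,-5,0,0.2],[-5.6,-1.1,-9,0,0.2],[-5.6,-1.1,-9.5,0,0.2],[-5.6,-1.1,-9.5,0,0.2]]' 8
python3 - <<'E'
from h import *
f=grab('side','side8');crop('side8',190,150,320,270,6,'c19')
from plant import r
print(r.read_state()['ee_pos'])
E
```

```text
clock: 15.6
ee_pos: [0.5651, -0.0213, 0.0351]
tcp_rot: [0.706, 0.037, -0.706, 0.037]
wrist_force: [0.4, 0.6, 1.0]
opening: 0.05
[ 0.56587838 -0.02146316  0.03597891]
```

View pics/c19.png

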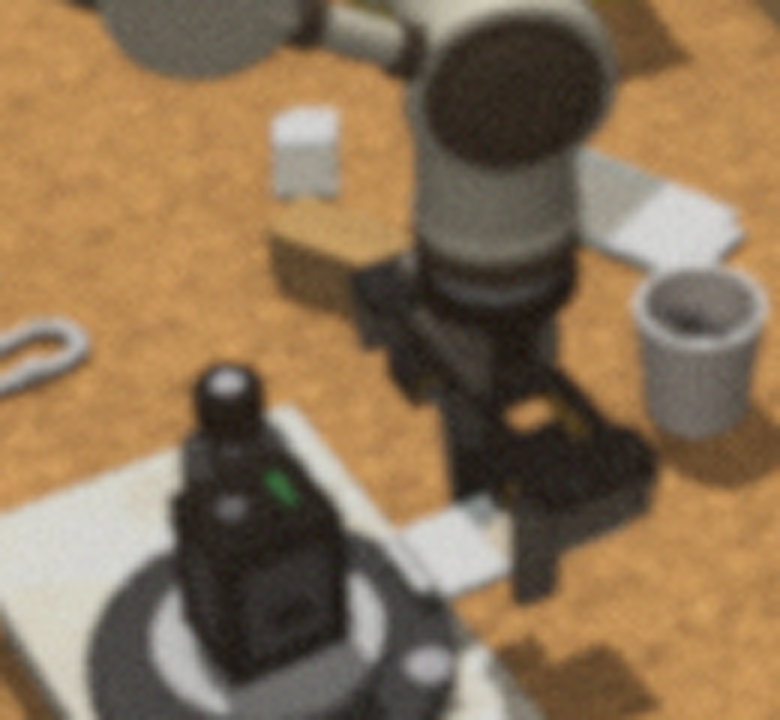

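```bash
python3 -m handwheel '[[0,0,-0.6,0,0.2],[0,0,-1.0,0,0.2],[0,0,-1.4,0,0.2],[0,0,-1.8,0,0.2],[0,0,-1.8,0,0.2]]' 6
python3 -m handwheel '[[0,0,-0.4,0,0.2],[0,0,-0.8,0,0.2],[0,0,-1.2,0,0.2],[0,0,-1.6,0,0.2],[0,0,-1.6,0,0.2]]' 6
python3 - <<'E'
from h import *
f=grab('side','side9');crop('side9',190,150,320,270,6,'c20')
from plant import r
print(r.read_state()['ee_pos'])
E
```

```text
clock: 16.27
ee_pos: [0.5641, -0.0213, 0.0163]
tcp_rot: [-0.706, -0.037, 0.706, -0.037]
wrist_force: [-0.0, -0.0, -0.7]
opening: 0.05
clock: 16.9
ee_pos: [0.5641, -0.0212, 0.0001]
tcp_rot: [-0.706, -0.037, 0.706, -0.037]
wrist_force: [0.1, 0.2, -1.0]
opening: 0.05
[ 5.64063596e-01 -2.12023244e-02  2.78049806e-04]
```

View pics/c20.png

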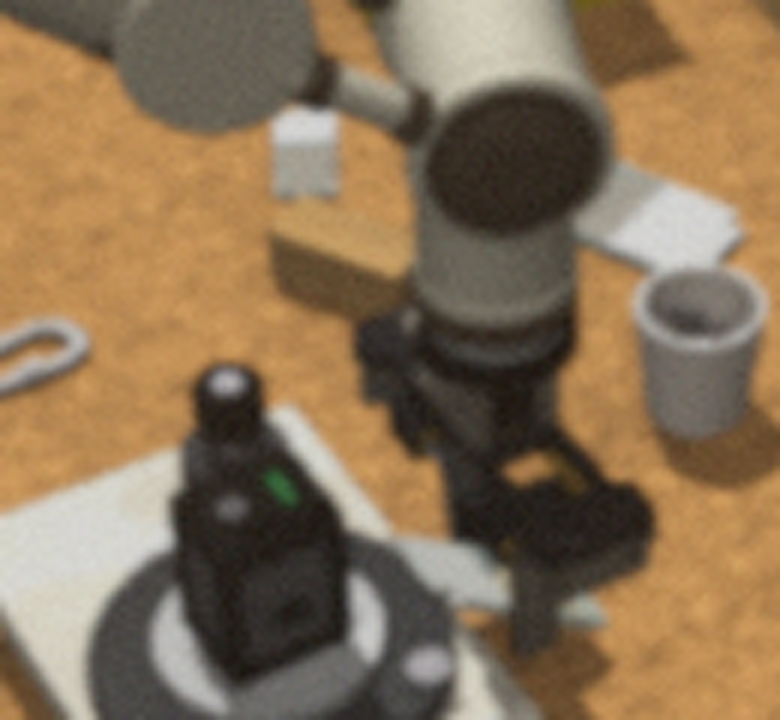

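```bash
python3 -m handwheel '[[0,0,0,0,0.2],[0,0,2,0,0.2],[1.5,0.2,5,0,0.2],[4,0.4,8,0,0.2],[6.2,0.7,8,0,0.2]]' 15
python3 -m handwheel '[[0,0,0,0,0.2],[0,0,0,0,0.2],[0,0,0,0,0.2],[0,0,0,0,0.2],[0,0,0,0,0.2]]' 15
python3 - <<'E'
from h import *
f=grab('side','side10');crop('side10',220,140,320,240,7,'c21')
f=grab('top','top10');crop('top10',220,160,360,280,5.5,'c22')
from plant import r
print(r.read_state()['ee_pos'])
E
```

```text
clock: 17.58
ee_pos: [0.6294, -0.0147, 0.0842]
tcp_rot: [0.708, 0.036, -0.704, 0.038]
wrist_force: [0.8, 0.5, 0.3]
opening: 0.0498
clock: 18.2
ee_pos: [0.626, -0.0143, 0.0806]
tcp_rot: [-0.706, -0.037, 0.706, -0.037]
wrist_force: [0.9, 0.1, -1.1]
opening: 0.0498
[ 0.62616983 -0.01430625  0.08059061]
```

View pics/c21.png

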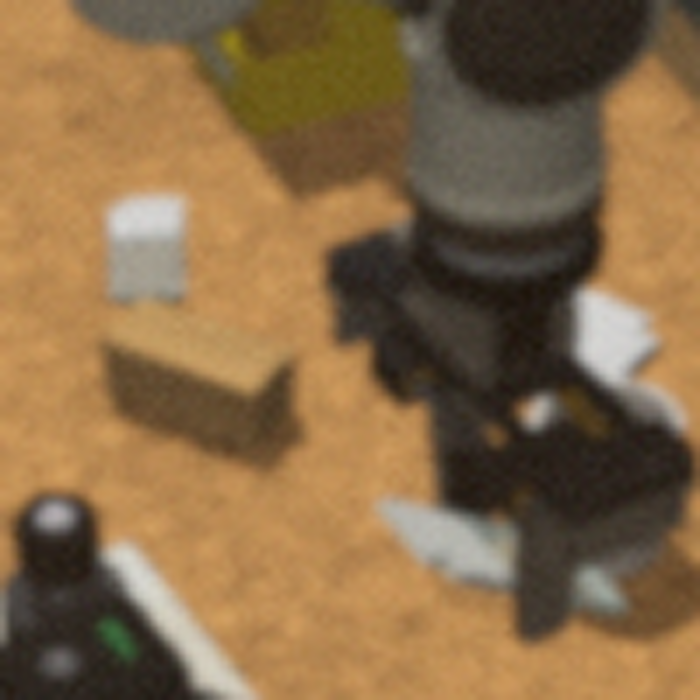

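View pics/c22.png

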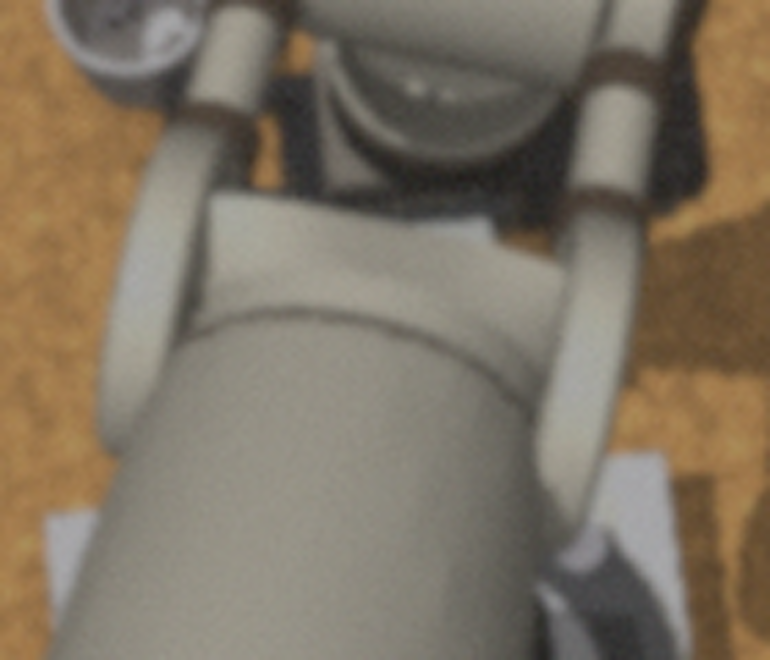

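```bash
cat > ov.py <<'E'
from h import *
import sys
def plate(th,C,yaw):
    out=[]
    for w in(.003,-.003):
        pts=[(-.055,-.025),(.055,-.025),(.055,.016),(.046,.016),(.046,.025),(-.055,.025)]
        L=np.array([[a,b,w] for a,b in pts])
        out.append(R.from_euler('ZY',[yaw,-th]).apply(L)+C)
    return out
if __name__=='__main__':
    tag,x,y,z=sys.argv[1],*map(float,sys.argv[2:5]);out=sys.argv[6]
    f=load(tag);x0,y0=int(sys.argv[7]),int(sys.argv[8]);S=12
    im=cv2.resize(f['frame'][y0:y0+48,x0:x0+60],None,fx=S,fy=S,interpolation=cv2.INTER_CUBIC)
    ims=[]
    for th in map(float,sys.argv[5].split(',')):
        a=im.copy()
        for P,c in zip(plate(np.radians(th),np.array([x,y,z]),np.radians(186)),((0,0,255),(255,0,0))):
            q=((proj(f,P)-[x0,y0]+.5)*S).astype(np.int32)
            cv2.polylines(a,[q],True,c,1)
        ims.append(a)
    cv2.imwrite(out,cv2.resize(np.vstack([np.hstack(ims[:2]),np.hstack(ims[2:])]),None,fx=.55,fy=.52))
E
python3 ov.py side10 .626 -.0145 .131 25,32,39,46 pics/c23.png 260 195
```

```text
(no output)
```

View pics/c23.png

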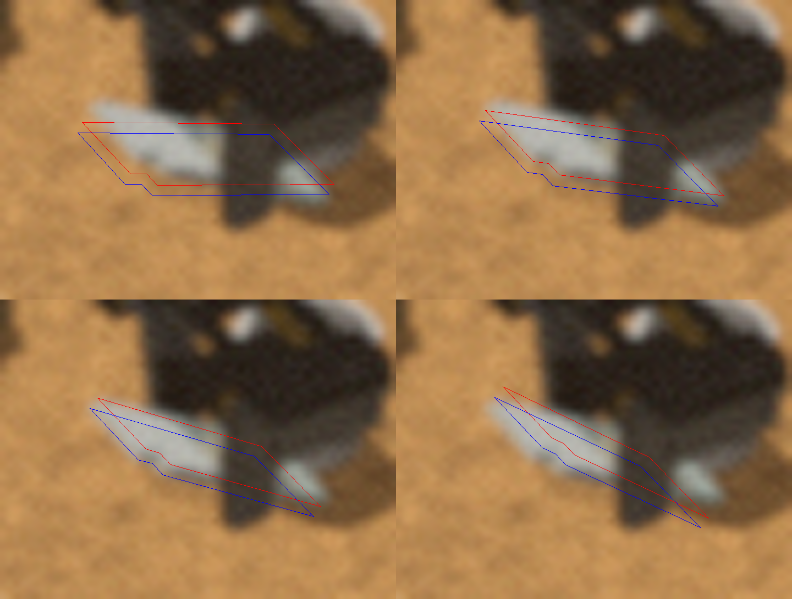

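```bash
sed -i 's/proj(f,P)-\[x0,y0\]/proj(f,P)+[1.6,-.2]-[x0,y0]/' ov.py; python3 ov.py side10 .626 -.0145 .131 28,32,36,40 pics/c24.png 265 195
```

```text
(no output)
```

View pics/c24.png

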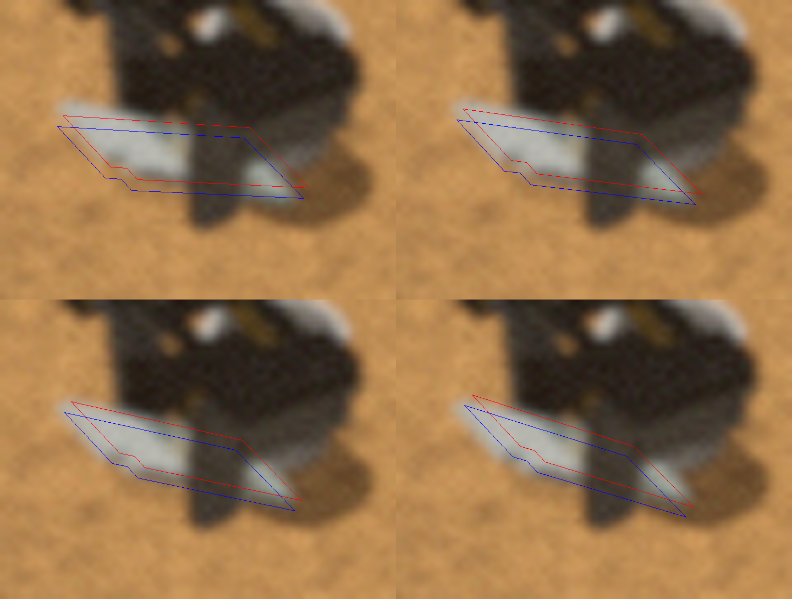

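```bash
python3 - <<'E'
from h import *
crop('side10',268,204,318,236,15,'c25')
E
```

```text
(no output)
```

View pics/c25.png

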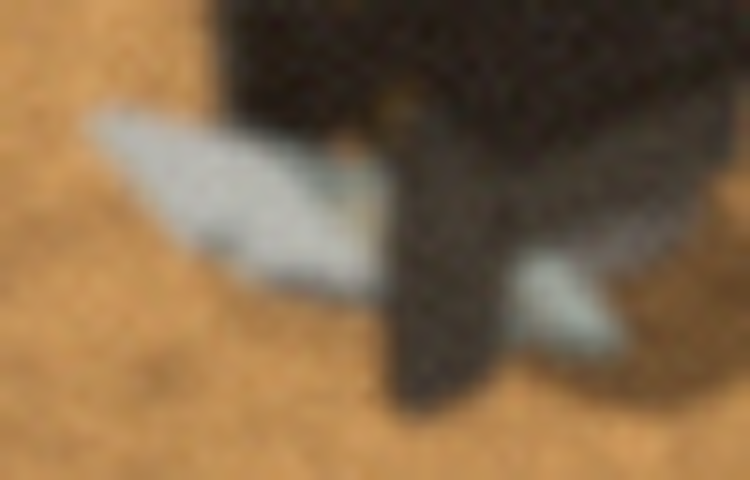

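```bash
python3 - <<'E'
from h import *
f=load('side10')
L=np.array([(.055,-.025,.003),(-.055,.025,0),(.046,.025,-.003)])
px=np.array([(97,110),(625,350),(248,282)])/15+[268-.47,204-.47]
for y in(-.0145,):
  for b in((0,0),(1.6,0)):
    r=least_squares(lambda p:(proj(f,R.from_euler('ZY',[np.radians(186),-p[2]]).apply(L)+[p[0],y,p[1]])+b-px).ravel(),[.626,.131,.6])
    x,z,t=r.x;print(b,x,z,np.degrees(t),'patch z',z+.033*np.sin(t),'res',r.fun.round(2))
E
```

```text
(0, 0) 0.6278439586047168 0.13343050174525228 34.849690667110785 patch z 0.15228754349432533 res [ 0.08 -0.28 -0.3  -0.21  0.2   0.47]
(1.6, 0) 0.6227534075382296 0.13534850018257477 34.924749731882265 patch z 0.154241003363599 res [ 0.05 -0.31 -0.23 -0.17  0.17  0.47]
```

```bash
python3 -m handwheel '[[0,0,-0.2,0,0.2],[0,0,-0.2,0,0.2],[0,0,-0.2,0,0.2],[0,0,-0.2,0,0.2],[0,0,-0.2,0,0.2]]' 15
python3 - <<'E'
from h import *
f=grab('side','side11')
g=load('side4')['frame'];a=cv2.resize(f['frame'][195:300,190:290],None,fx=3.9,fy=5);b=cv2.resize(load('side9')['frame'][195:300,190:290],None,fx=3.9,fy=5)
cv2.imwrite('pics/c26.png',np.hstack([b,a]))
from plant import r
s=r.read_state();print(s['ee_pos'],s['opening'],s['joint_velocities'].round(3))
E
```

```text
clock: 18.92
ee_pos: [0.6263, -0.0143, 0.0786]
tcp_rot: [0.706, 0.037, -0.706, 0.037]
wrist_force: [0.3, -0.0, -0.6]
opening: 0.0496
[ 0.6263045  -0.01427895  0.07865375] 0.04993998501482724 [-0.001  0.     0.002  0.     0.001  0.001]
```

View pics/c26.png

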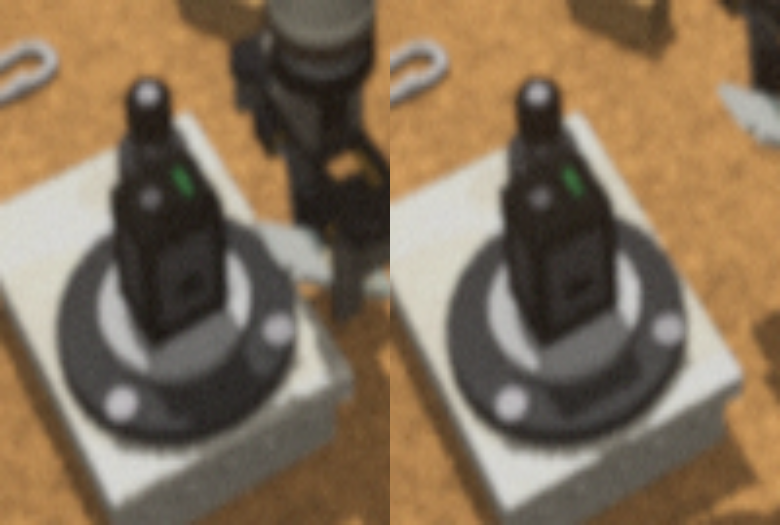

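The laser and turntable look the same as before the tipping, and the plate is held still with its frosted end towards the laser and uppermost. I'm handing in.

```bash
python3 -c "
from plant import r
print(r.sign_off())"
```

```text
the job is handed in; nothing more can be done
None
```

I brought the pointer onto the long index mark, then picked up the 110 x 50 mm plate. I handed in at about 19 s, still holding it tipped up in front of the laser window. The hand-in reported no verdict.

**Knob:** My first grip closed on air above the knob, because the real fingertips sit about 32 mm above the reported TCP. I confirmed this by pressing the shut fingers on the knob top, which reached about 40 N at the wrist. With that corrected, I turned the knob 33° counter-clockwise. The top view afterwards showed the pointer on the mark, with the turntable at about +0.01 rad (limit 0.05).

**Plate:** I gripped it across its middle, lifted it off the offcut, and turned it square to the beam with the frosted end towards the laser. To tip it, I lowered the frosted end onto the rim of the base disc so the plate pivoted in the fingers, then raised it clear.

**Last checks:**

| Item | Estimate | Wanted |
|---|---|---|
| Tilt of the frosted end above level | about 35° | 22–60° |
| Height of the frosted patch's middle | 148–152 mm | 140–160 mm |
| Distance from the window | about 130 mm | 30–300 mm |
| Sideways from the beam | a few mm at most | within 18 mm |
| Finger opening | 50 mm, not moving | plate still held |

- **Disagreement:** the two cameras differ by about 5 mm sideways. The patch height from the side picture and from the arm's own reading differ by 2–4 mm, and I set it between the two.
- **Not rechecked from above:** at the end the arm hid the pointer from the top camera. I relied on the side view, where the laser looked the same as during the tipping.
- **Objects to leave alone:** I moved nothing near the ratchet, cup, carabiner or handle, but I did not measure their final positions.

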